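# Snap the axle clip onto a cart caster with the clip fork

### The arm

A 6-joint arm with a two-finger parallel gripper is mounted at the origin on the work surface. World frame = base frame: x ahead of the robot, y to its left, z up, the work surface at z = 0. Lengths are in mm, angles in rad, forces in N, time in s.
With the tool pointing down it reaches from about 350 to 975 mm from the base axis. Payload 7.1 kg.
Tool frame: the origin (TCP) lies on the mounting face of the last link; the fingertips stand 182 mm ahead of it and the grasp point (between the pads) lies 163 mm ahead of it (ctrl.tcp_to_tips is the distance from the TCP to the fingertips, in mm); z points along the fingers, y is the direction in which the jaws open and shut (so a half turn about z gives the same grasp; the last joint's range is limited). The gripper opens to 88 mm and grips with 3 to 60 N. Pads are 20 mm wide; open, the fingers measure 115 mm over their backs; the gripper's body (75 mm by 178 mm) begins 61 mm behind the grasp point.
Start: joints at [-1.322, 0.423, 1.63, -0, 1.089, -0.019], TCP at [165.4, -602.702, 404.675] pointing down, gripper open.
Joint ranges: [-3, 3], [-0.9, 2.11], [0.09, 2.58], [-1.31, 4.45], [0.11, 2.69], [-2.54, 2.54]. Speed limits (rad/s): [2.39, 2.39, 3.01, 3.14, 3.14, 3.14].

### API

Orientations are given as a rotation vector (axis times angle).
In Python, from workcell import ctrl gives the robot as it stands. The module is installed in compiled form; this text tells all that it offers.
- The arm moves only by the tool send_rows, never from a script. Its argument "commands" is a list of rows, each an object with "translation": the shift along the world's x, y, z normalised to -1 to 1, where 1 is 0.1 m, a list of three; "twist": the turn, a rotation vector about the world's x, y, z normalised to -1 to 1, where 1 is 0.5 rad, a list of three. A call has exactly 10 rows; each row is the pose to reach, as a shift and turn from the pose commanded when the call began; what a row does not reach only later rows make up. A row lasts 1/10 s, in which the tool goes at most 50 mm and 8.59 degrees, less where a joint would pass 70% of its speed; a pose out of reach is approached as far as the arm can. A call with a number of a shift or a turn outside -1 to 1 is refused whole. A call with a gripper value outside its range is refused whole. "grip" is the closure, from -1 (fully open) to 1 (shut), set as the call begins (left out, the last holds). The fingers move at their own pace and stop on an object; the grip force is fixed at half the most. Time passes only in rows, so rows that repeat a pose let the fingers close, or fill a call up. It gives the time, the measured TCP pose, the force and the opening at its end, in the units of the state.
- ctrl.get_obs(): the state, without advancing time (a new reading comes with each control period).
- ctrl.get_image(name): name is "scene" or "top" or "wrist"; returns a dict with "img" (480x640x3 uint8, red, green, blue), "intrinsics" (3x3 intrinsics, pixels), "dist" ([k1, k2, p1, p2, k3] as OpenCV has them; the pictures are not rectified), "cam_to_world" (4x4, takes a point from camera to world coordinates). Camera axes: x right, y down, z forward; pixel columns grow to the right and rows downward; lengths in mm; the calibration is good to about 2 mm. A picture is of the moment at which its call begins. There is no depth.
- ctrl.close_job(): hands the job in, once; it reports no verdict.
The state is a dict: "t": time; "qpos": joint angles; "qvel": joint speeds; "joint_torque": joint torques, N m; "ee_pos": TCP position; "orientation": TCP orientation; "ft_force": force on the tool from outside, world axes, zero at the start; "moment": the same for the moment, N m; "width": finger opening in mm.
Only numpy, scipy, OpenCV 4.12 (cv2) and the standard library are available. Lean on these libraries where they do the work, as an engineer would, in place of code of your own. Each camera call takes 0.05 s, during which the arm holds its last target. There are 200 camera calls.

### The job

The caster's E-shaped axle clip lies ready on the upper fork leg, its mouth towards the axle. Take the cranked clip fork out of the tool stand and push the clip sideways with it, never with the gripper, until it has snapped fully home in the axle's groove; then hang the fork back upright in the slot of its stand and let go. Leave the carton, the tin and the paddle where they are.

Things in the scene. Friction and masses are not known exactly. Their poses are not given: they have to be found in the camera images.
- caster: Dark grey fixed cart caster, wheel 200 mm dia, lying on its side, blocked up, immovable. Origin on the upright axle's axis at bench height; x from the mounting plate towards the axle, z up. Upper leg's flat top at z = 108 mm, 84 mm wide by the axle. The mounting plate (150 mm wide) stands on edge across x = -142 to -150 mm, top edge at z = 120 mm: handle and fingers must pass above it.
- axle_groove (a point): On the axle's axis at the leg's top face, where the groove begins (axes as the caster's). Groove 24 mm dia, 9 mm high; above it the axle's end, 32 mm dia, 12 mm tall, overhangs it. The clip slides in on the leg's face, below that end.
- clip: E-shaped spring-steel axle clip, 6 mm thick, 59.5 mm long, 54 mm wide, loose, flat on the upper leg. Origin: bore centre, underside; x out of its open mouth, z up. Middle prong ends at x = -12.5, arms at x = 23.5 mm; 18 mm throat between round noses at x = 10.4 mm. At the start its mouth faces the axle within 12 degrees, the bore 46 to 62 mm before it (plate side), up to 8 mm aside.
- clip_back (a point): Middle of the clip's flat pushing edge (38 mm wide), 36 mm behind the bore, half-way up its 6 mm thickness. Sliding takes under 1 N; over the groove the arms need about 7 N, most of it with the bore 20 to 10 mm short of the axle; then the clip snaps on by itself. Home, the bore is on the axle within 1 mm, and the clip may turn on it.
- clip_arm_left (a joint): How far the clip's arm at +y is sprung outward, rad: 0 at rest and when home, about 0.08 at most while passing over the groove.
- clip_arm_right (a joint): The same for the clip's arm at -y.
- clip_fork: Steel clip fork, about 0.28 kg, 160 mm tall, hanging upright in the stand at the start, loose. Origin on the shank's axis, underside of the round collar (36 mm dia, 6 mm thick); z up the handle, x to where the fork points. Shank 12 mm dia down to a bend at z = -62 mm; there the flat blade leaves towards +x and 40 degrees downward: it lies level when the handle leans back 40 degrees from upright.
- fork_grip (a point): Middle of the fork's wooden handle, 45 mm above its origin (axes as the fork's). Handle 24 mm (x) by 18 mm (y), from 39 mm below this point, at the collar, to 31 mm above it.
- fork_mouth (a point): Middle of the flat bottom of the fork's mouth, which pushes the clip's back edge; half-way through the blade's 10 mm thickness, 14 mm ahead of the bend: (10.7, 0, -71) mm in the fork's frame, axes as the fork's. Blade 74 mm wide, reaching 20 mm behind this point; two prongs go 17 mm ahead of it, 58 mm apart inside, and take the clip's back between them.
- stand: Rust-brown steel tool stand, fixed. Origin at bench height under the slot, z up. Base 110 by 140 mm; uprights at x = 20, y = +-57 mm; level bridge 60 mm (x) by 126 mm (y), top at z = 110 mm, 8 mm thick. Its slot, 18 mm wide, is open to -x and ends 12 mm to +x of the origin. The fork's blade points to +x under the bridge and cannot pass up through it: lift a little and draw out to -x.
- stand_slot (a point): On the bridge's top face where the fork's shank hangs in the slot; the collar's underside rests here. Axes as the stand's.
- carton: Bystander: closed cardboard carton, 70 by 100 by 60 mm. Origin: centre of its underside.
- grease_tin: Bystander: metal tin, 76 mm dia, 75 mm tall. Origin: centre of its underside.
- paddle: Bystander: glassworker's wooden paddle lying flat, 220 mm long, 75 mm wide, 14 mm thick. Origin near its middle, underside; x towards its blade.
Things that resemble listed ones, but are neither listed nor needed, are in the scene too. There is more than one size of the clip_fork; the job needs the smallest.

How it is judged:
By the outcome, as a careful person would: the job done as asked, in the order asked, and still so for the second after the job is handed in, with the robot touching nothing.
It also fails if it takes over 56 s, if anything falls off the work surface, if the arm or the gripper's body presses on something with over 40 N, if the wrist force passes 120 N, or if a joint passes its speed limit or range.

## Working session

There is one attempt and no reset: what is moved stays moved. The work goes in short steps, Python scripts to look and compute and a tool call to move; the robot and the scene stay as the last step left them, time stands still between calls to the robot, and variables do not carry over. Pictures are saved under pics/ and viewed, about 8 in all and at most 12, crops included, and the job is handed in when it is done.

Besides the shell and the picture viewer there is one more tool, called after ">>>" as name(argument=value, ...) on one line, values as JSON. send_rows: Moves the arm, as the interface text tells. Its arguments: {"type":"object","properties":{"commands":{"type":"array","items":{"type":"object","properties":{"translation":{"type":"array","items":{"type":"number"}},"twist":{"type":"array","items":{"type":"number"}}}}},"grip":{"type":"number"}},"required":["commands"]}

```bash
mkdir -p pics; python3 - <<'E'
from workcell import ctrl
import cv2,pickle
d={}
for n in("scene","top"):
    r=ctrl.get_image(n);d[n]=r
    cv2.imwrite(f"pics/{n}0.png",r["img"][:,:,::-1])
    print(n,r["intrinsics"].round(1).tolist(),r["dist"],r["cam_to_world"].round(3).tolist())
pickle.dump(d,open("cal.pkl","wb"))
print(ctrl.get_obs(),ctrl.tcp_to_tips)
E
```

```text
scene [[581.4, 0.0, 328.3], [0.0, 581.4, 242.6], [0.0, 0.0, 1.0]] [-0.06106406  0.          0.          0.          0.        ] [[-0.172, 0.745, -0.644, 1519.042], [0.985, 0.128, -0.115, 236.38], [-0.003, -0.654, -0.756, 1281.075], [0.0, 0.0, 0.0, 1.0]]
top [[474.7, 0.0, 317.0], [0.0, 474.7, 242.9], [0.0, 0.0, 1.0]] [-0.00810198  0.          0.          0.          0.        ] [[-0.016, -0.993, 0.113, 398.047], [-1.0, 0.017, 0.007, 39.617], [-0.009, -0.113, -0.994, 1351.349], [0.0, 0.0, 0.0, 1.0]]
{'t': 0.1, 'qpos': array([-1.32199966e+00,  4.23775587e-01,  1.63064763e+00,  3.46311342e-06,
        1.08859032e+00, -1.90005611e-02]), 'qvel': array([ 2.98843343e-04, -4.87036306e-04, -3.24877227e-03,  3.67410822e-06,
       -1.60753899e-03, -7.23528188e-04]), 'joint_torque': array([ 1.23273608e-04, -5.45615566e+01, -2.74323589e+01,  6.45129033e-02,
        1.87739369e-02, -2.01351281e-05]), 'ee_pos': array([ 165.33907813, -602.45734515,  403.95889535]), 'orientation': array([-3.11207325e+00, -4.19208059e-01,  2.50980456e-04]), 'ft_force': array([-0.04889582,  0.55452572,  0.23296089]), 'moment': array([-0.0048387 ,  0.0809227 , -0.05935268]), 'width': 87.96782989530757} 182.0
```

View pics/scene0.png

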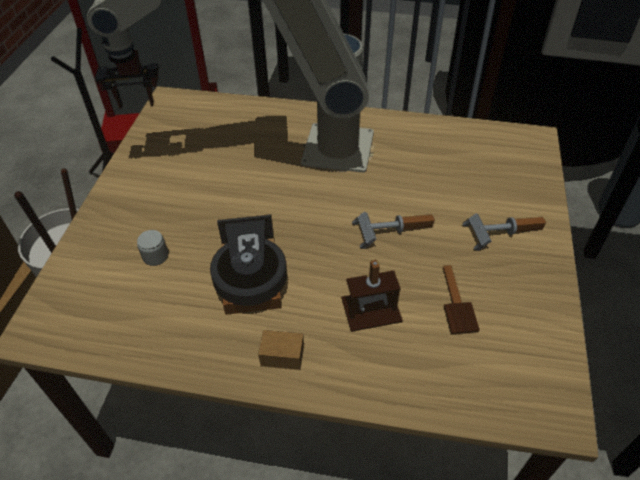

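View pics/top0.png

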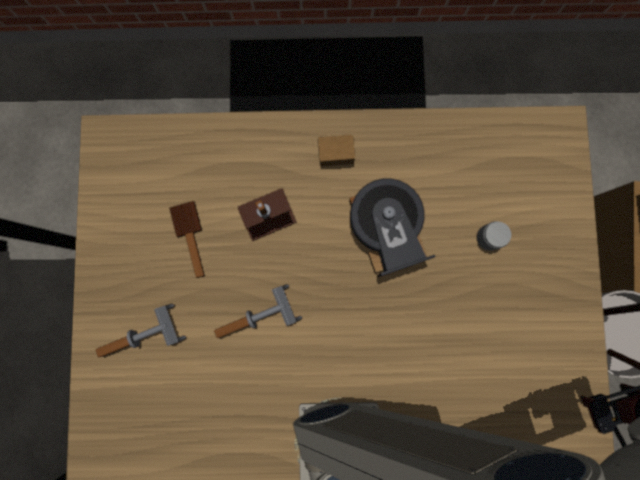

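The scene view shows the caster at (248,265), the stand with the fork at (372,295), and two larger forks lying on the bench. The top view shows the axle at (389,212), the clip at (394,234) and the stand at (266,213). I'll magnify these next.

```bash
cat > h.py <<'E'
import numpy as np,cv2,pickle
cal=pickle.load(open("cal.pkl","rb"))
def proj(n,P,c=None):
    c=c or cal[n];T=np.linalg.inv(c["cam_to_world"])
    return cv2.projectPoints(np.atleast_2d(np.float64(P)),cv2.Rodrigues(T[:3,:3])[0],T[:3,3],c["intrinsics"],c["dist"])[0][:,0]
def unproj(n,uv,z,c=None):
    c=c or cal[n];uv=np.float64(uv).reshape(-1,1,2)
    p=cv2.undistortPoints(uv,c["intrinsics"],c["dist"])[:,0]
    M=np.array(c["cam_to_world"]);d=np.c_[p,np.ones(len(p))]@M[:3,:3].T;o=M[:3,3]
    return o+d*((z-o[2])/d[:,2])[:,None]
def crop(img,x,y,w,h,s,grid=10):
    o=cv2.resize(img[y:y+h,x:x+w],None,fx=s,fy=s,interpolation=cv2.INTER_CUBIC)
    for k in range(0,w,grid): cv2.putText(o,str(x+k),(int((k+.5)*s)-8,8),0,.3,(0,255,255),1);cv2.line(o,(int((k+.5)*s),10),(int((k+.5)*s),14),(0,255,255),1)
    for k in range(0,h,grid): cv2.putText(o,str(y+k),(0,int((k+.5)*s)+3),0,.3,(0,255,255),1)
    return o
E
python3 - <<'E'
from h import *
t=cal["top"]["img"][:,:,::-1].copy();s=cal["scene"]["img"][:,:,::-1].copy()
f=lambda a:cv2.convertScaleAbs(a,alpha=1.8,beta=10)
t,s=f(t),f(s)
a=np.hstack([crop(t,340,170,100,115,4)[:300*2],crop(t,230,175,80,75,5)[:460,:400] if 0 else cv2.copyMakeBorder(crop(t,230,175,80,75,5),0,85,0,0,0)])
cv2.imwrite("pics/c1.png",a)
b=np.hstack([crop(s,205,205,90,110,4.4),crop(s,335,250,85,110,4.4)]);cv2.imwrite("pics/c2.png",b);print(a.shape,b.shape)
E
```

```text
(460, 800, 3) (484, 770, 3)
```

View pics/c1.png

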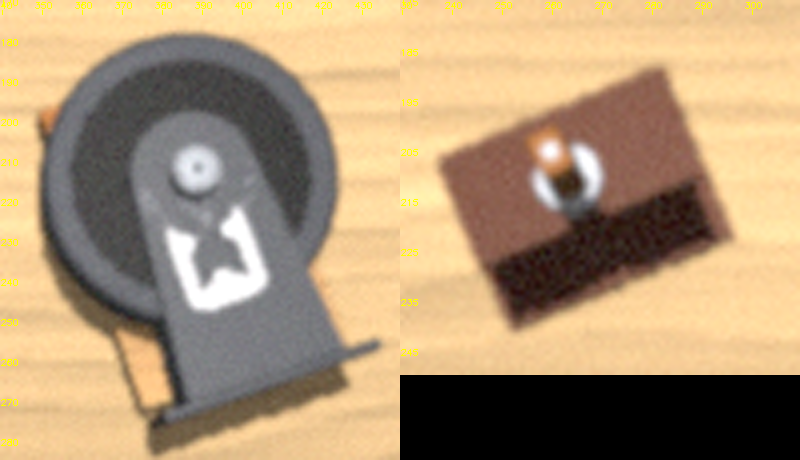

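View pics/c2.png

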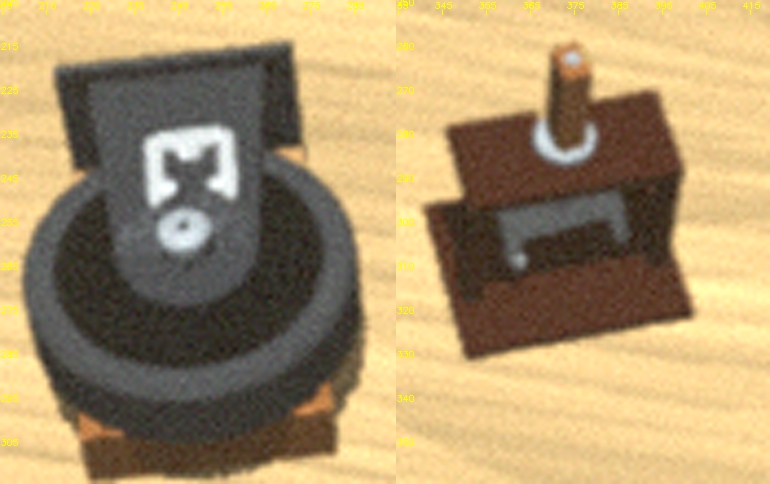

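The crops show the axle end at top pixel (388.8,211.5), the white E clip around (394,235), and the stand's slot opening towards the robot with the blade pointing away from it. Next I'll fit poses.

```bash
cat > fit.py <<'E'
from h import *
from scipy.optimize import least_squares
T=lambda x,y:(340+x/4-.5,170+y/4-.5); U=lambda x,y:(230+(x-400)/5-.5,175+y/5-.5)
A=lambda x,y:(205+x/4.4-.5,205+y/4.4-.5); B=lambda x,y:(335+(x-396)/4.4-.5,250+y/4.4-.5)
def fit(obs,x0):
    def P(p,L): c,s=np.cos(p[2]),np.sin(p[2]); L=np.array(L,float); return np.c_[p[0]+c*L[:,0]-s*L[:,1],p[1]+s*L[:,0]+c*L[:,1],L[:,2]]
    f=lambda p:np.concatenate([(proj(n,P(p,[l]))[0]-uv)*w for n,l,uv,w in obs])
    r=least_squares(f,x0,loss="soft_l1"); print(r.x.round(3),np.degrees(r.x[2]).round(1)); print(r.fun.reshape(-1,2).round(1).tolist()); return r.x
# stand: bridge x-range unknown: uprights at 20; use collar+handle top + y-edges
s=[("top",(0,0,116),U(567,178),2),("top",(0,0,186),U(550,150),1),("scene",(0,0,114),B(565,140),2),("scene",(0,0,186),B(572,58),2)]
s+=[("top",(b,63,110),U(440,160),1) for b in(42,)]+[("top",(42,-63,110),U(663,68),1)]
s+=[("scene",(42,63,110),B(468,205),1),("scene",(42,-63,110),B(683,172),1),("scene",(-18,63,110),B(446,128),1),("scene",(-18,-63,110),B(656,92),1)]
print("stand");fit(s,[560,150,0])
print("caster")
c=[("top",(0,0,129),T(197,168),3),("scene",(0,0,129),A(185,228),3),("top",(-150,75,120),T(160,415),1),("top",(-150,-75,120),T(378,346),1),
("scene",(-150,75,120),A(55,68),1),("scene",(-150,-75,120),A(291,43),1)]
cp=fit(c,[480,-150,0.2])
# clip
for n,z in(("top",114),("scene",114)):
    g=cv2.cvtColor(cal[n]["img"],cv2.COLOR_RGB2GRAY)
    x,y,w,h=(376,218,40,35) if n=="top" else (235,230,27,23)
    k=8;u=cv2.resize(g[y:y+h,x:x+w],None,fx=k,fy=k,interpolation=cv2.INTER_CUBIC)
    th,m=cv2.threshold(u,0,255,cv2.THRESH_OTSU)
    nl,l,st,_=cv2.connectedComponentsWithStats(m);i=1+np.argmax(st[1:,4]);yy,xx=np.where(l==i)
    W=unproj(n,np.c_[x+(xx+.5)/k-.5,y+(yy+.5)/k-.5],z)[:,:2]
    R=cv2.minAreaRect(W.astype(np.float32)); print(n,th,R)
    d=W-cp[:2];cc,ss=np.cos(cp[2]),np.sin(cp[2]);L=d@np.array([[cc,-ss],[ss,cc]])
    R=cv2.minAreaRect(L.astype(np.float32));print(" in caster frame",R)
    a=np.radians(R[2]);a=(a+np.pi/4)%(np.pi/2)-np.pi/4
    print(" bore",np.array(R[0])+6.25*np.array([np.cos(a),np.sin(a)]),np.degrees(a))
E
python3 fit.py
```

```text
stand
[631.63  190.233  40.632] 2328.0
[[-0.0, -2.2], [-0.0, -0.7], [-0.9, -0.8], [-0.9, 0.5], [45.7, 22.8], [-45.4, 32.2], [3.8, -33.5], [1.5, -11.7], [0.5, 1.2], [0.5, 24.4]]
caster
[ 6.18167e+02 -1.39079e+02  2.96000e-01] 17.0
[[-1.0, -1.7], [-1.0, -1.2], [-0.2, 1.5], [-0.0, 0.9], [55.1, -6.1], [-53.1, 4.6]]
top 97.0 ((557.5941772460938, -153.5606689453125), (61.5882453918457, 56.536312103271484), 17.705692291259766)
 in caster frame ((-62.16204833984375, 3.835599899291992), (61.58823776245117, 56.536285400390625), 0.7286565899848938)
 bore [-55.91255375   3.91508186] 0.7286565899848939
scene 83.0 ((559.3905029296875, -152.03282165527344), (60.77968978881836, 55.10901641845703), 19.066509246826172)
 in caster frame ((-59.99787139892578, 4.772315979003906), (60.779659271240234, 55.10901641845703), 2.089444637298584)
 bore [-53.75202685   5.00018852] 2.089444637298587
```

```bash
python3 - <<'E'
s=open("fit.py").read()
s=s.replace('("scene",(42,63,110),B(468,205),1),("scene",(42,-63,110),B(683,172),1),("scene",(-18,63,110),B(446,128),1),("scene",(-18,-63,110),B(656,92),1)','("scene",(42,-63,110),B(468,205),1),("scene",(42,63,110),B(683,172),1),("scene",(-18,-63,110),B(446,128),1),("scene",(-18,63,110),B(656,92),1)')
s=s.replace('("scene",(-150,75,120),A(55,68),1),("scene",(-150,-75,120),A(291,43),1)','("scene",(-150,-75,120),A(55,68),1),("scene",(-150,75,120),A(291,43),1)')
s=s.replace("[560,150,0]","[600,180,0.3]")
open("fit.py","w").write(s)
E
python3 fit.py
```

```text
stand
[6.28503e+02 1.89663e+02 3.53000e-01] 20.2
[[0.4, 0.1], [0.2, 0.6], [-1.1, -2.8], [-1.0, -1.5], [-1.8, -2.0], [-2.1, -0.4], [0.4, 1.9], [1.1, 1.8], [0.5, 0.3], [1.1, 1.3]]
caster
[ 6.18574e+02 -1.38777e+02  3.08000e-01] 17.7
[[-1.4, -2.2], [-0.8, -0.8], [0.4, 1.4], [0.4, 0.2], [-0.1, -0.7], [0.8, -0.5]]
top 97.0 ((557.5941772460938, -153.5606689453125), (61.5882453918457, 56.536312103271484), 17.705692291259766)
 in caster frame ((-62.58989334106445, 4.426050186157227), (61.58824157714844, 56.536285400390625), 0.03296301141381264)
 bore [-56.33989438   4.42964589] 0.03296301141381155
scene 83.0 ((559.3905029296875, -152.03282165527344), (60.77968978881836, 55.10901641845703), 19.066509246826172)
 in caster frame ((-60.414520263671875, 5.336423873901367), (60.7796630859375, 55.1090202331543), 1.393747329711914)
 bore [-54.16636933   5.48844313] 1.3937473297119116
```

>>> send_rows(commands=[{"translation": [0.06, 0.1, 0.0], "twist": [0, 0, 0.04]}, {"translation": [0.12, 0.2, 0.0], "twist": [0, 0, 0.08]}, {"translation": [0.18, 0.3, 0.0], "twist": [0, 0, 0.12]}, {"translation": [0.24, 0.4, 0.0], "twist": [0, 0, 0.16]}, {"translation": [0.3, 0.5, 0.0], "twist": [0, 0, 0.2]}, {"translation": [0.36, 0.6, 0.0], "twist": [0, 0, 0.24]}, {"translation": [0.42, 0.7, 0.0], "twist": [0, 0, 0.28]}, {"translation": [0.48, 0.8, 0.0], "twist": [0, 0, 0.32]}, {"translation": [0.54, 0.9, 0.0], "twist": [0, 0, 0.36]}, {"translation": [0.6, 1.0, 0.0], "twist": [0, 0, 0.4]}], grip=-1)

```text
t: 1.1
ee_pos: [225.9, -501.9, 404.7]
orientation: [3.055, 0.731, 0.0]
ft_force: [0.5, -0.0, 0.1]
width: 88.1
```

>>> send_rows(commands=[{"translation": [0.06, 0.1, 0.0], "twist": [0, 0, 0.04]}, {"translation": [0.12, 0.2, 0.0], "twist": [0, 0, 0.08]}, {"translation": [0.18, 0.3, 0.0], "twist": [0, 0, 0.12]}, {"translation": [0.24, 0.4, 0.0], "twist": [0, 0, 0.16]}, {"translation": [0.3, 0.5, 0.0], "twist": [0, 0, 0.2]}, {"translation": [0.36, 0.6, 0.0], "twist": [0, 0, 0.24]}, {"translation": [0.42, 0.7, 0.0], "twist": [0, 0, 0.28]}, {"translation": [0.48, 0.8, 0.0], "twist": [0, 0, 0.32]}, {"translation": [0.54, 0.9, 0.0], "twist": [0, 0, 0.36]}, {"translation": [0.6, 1.0, 0.0], "twist": [0, 0, 0.4]}])

```text
t: 2.1
ee_pos: [285.9, -401.9, 404.7]
orientation: [2.967, 1.032, 0.0]
ft_force: [-0.3, 0.7, 0.3]
width: 87.9
```

>>> send_rows(commands=[{"translation": [0.06, 0.1, 0.0], "twist": [0, 0, 0.04]}, {"translation": [0.12, 0.2, 0.0], "twist": [0, 0, 0.08]}, {"translation": [0.18, 0.3, 0.0], "twist": [0, 0, 0.12]}, {"translation": [0.24, 0.4, 0.0], "twist": [0, 0, 0.16]}, {"translation": [0.3, 0.5, 0.0], "twist": [0, 0, 0.2]}, {"translation": [0.36, 0.6, 0.0], "twist": [0, 0, 0.24]}, {"translation": [0.42, 0.7, 0.0], "twist": [0, 0, 0.28]}, {"translation": [0.48, 0.8, 0.0], "twist": [0, 0, 0.32]}, {"translation": [0.54, 0.9, 0.0], "twist": [0, 0, 0.36]}, {"translation": [0.6, 1.0, 0.0], "twist": [0, 0, 0.4]}])

```text
t: 3.1
ee_pos: [345.9, -301.9, 404.7]
orientation: [2.849, 1.323, 0.0]
ft_force: [-0.7, 0.7, 0.4]
width: 87.8
```

>>> send_rows(commands=[{"translation": [0.06, 0.1, 0.0], "twist": [0, 0, 0.04]}, {"translation": [0.12, 0.2, 0.0], "twist": [0, 0, 0.08]}, {"translation": [0.18, 0.3, 0.0], "twist": [0, 0, 0.12]}, {"translation": [0.24, 0.4, 0.0], "twist": [0, 0, 0.16]}, {"translation": [0.3, 0.5, 0.0], "twist": [0, 0, 0.2]}, {"translation": [0.36, 0.6, 0.0], "twist": [0, 0, 0.24]}, {"translation": [0.42, 0.7, 0.0], "twist": [0, 0, 0.28]}, {"translation": [0.48, 0.8, 0.0], "twist": [0, 0, 0.32]}, {"translation": [0.54, 0.9, 0.0], "twist": [0, 0, 0.36]}, {"translation": [0.6, 1.0, 0.0], "twist": [0, 0, 0.4]}])

```text
t: 4.1
ee_pos: [405.9, -201.9, 404.7]
orientation: [-2.703, -1.601, 0.0]
ft_force: [0.3, 0.4, 0.1]
width: 87.9
```

```bash
python3 - <<'E'
from workcell import ctrl
import cv2,pickle
r=ctrl.get_image("wrist");pickle.dump(r,open("w1.pkl","wb"))
cv2.imwrite("pics/w1.png",r["img"][:,:,::-1]);print(r["intrinsics"].round(1).tolist(),r["cam_to_world"].round(3).tolist(),r["dist"])
o=ctrl.get_obs();print(o["qpos"],o["ee_pos"])
E
```

```text
[[376.6, 0.0, 324.6], [0.0, 376.6, 242.9], [0.0, 0.0, 1.0]] [[0.877, -0.465, -0.118, 438.811], [-0.48, -0.85, -0.217, -142.585], [0.001, 0.247, -0.969, 383.958], [0.0, 0.0, 0.0, 1.0]] [-0.0030293  0.         0.         0.         0.       ]
[-4.85906406e-01  1.68393021e-01  1.99524908e+00  7.60691444e-04
  9.77866985e-01  1.38153446e-02] [ 406.37164246 -201.07289757  404.69125147]
```

View pics/w1.png

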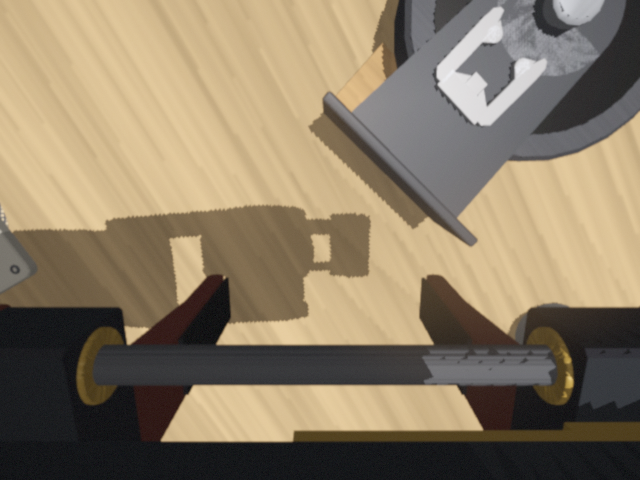

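The wrist view shows the clip at about (490,70) and the axle end at about (575,8), with the caster plate edge from (330,95) to (475,243). I'll grip across the handle's 18 mm thickness with the tool leaned about 25°, which keeps the wrist in range while pushing.

>>> send_rows(commands=[{"translation": [0.05, 0.1, 0.0], "twist": [0, 0, -0.047]}, {"translation": [0.1, 0.2, 0.0], "twist": [0, 0, -0.094]}, {"translation": [0.15, 0.3, 0.0], "twist": [0, 0, -0.141]}, {"translation": [0.2, 0.4, 0.0], "twist": [0, 0, -0.188]}, {"translation": [0.25, 0.5, 0.0], "twist": [0, 0, -0.235]}, {"translation": [0.3, 0.6, 0.0], "twist": [0, 0, -0.282]}, {"translation": [0.35, 0.7, 0.0], "twist": [0, 0, -0.329]}, {"translation": [0.4, 0.8, 0.0], "twist": [0, 0, -0.376]}, {"translation": [0.45, 0.9, 0.0], "twist": [0, 0, -0.423]}, {"translation": [0.5, 1.0, 0.0], "twist": [0, 0, -0.47]}])

```text
t: 5.15
ee_pos: [455.7, -102.2, 404.7]
orientation: [2.874, 1.27, -0.0]
ft_force: [0.1, -1.0, -0.5]
width: 87.7
```

>>> send_rows(commands=[{"translation": [0.05, 0.1, 0.0], "twist": [0, 0, -0.047]}, {"translation": [0.1, 0.2, 0.0], "twist": [0, 0, -0.094]}, {"translation": [0.15, 0.3, 0.0], "twist": [0, 0, -0.141]}, {"translation": [0.2, 0.4, 0.0], "twist": [0, 0, -0.188]}, {"translation": [0.25, 0.5, 0.0], "twist": [0, 0, -0.235]}, {"translation": [0.3, 0.6, 0.0], "twist": [0, 0, -0.282]}, {"translation": [0.35, 0.7, 0.0], "twist": [0, 0, -0.329]}, {"translation": [0.4, 0.8, 0.0], "twist": [0, 0, -0.376]}, {"translation": [0.45, 0.9, 0.0], "twist": [0, 0, -0.423]}, {"translation": [0.5, 1.0, 0.0], "twist": [0, 0, -0.47]}])

```text
t: 6.15
ee_pos: [505.6, -2.1, 404.6]
orientation: [3.003, 0.924, -0.0]
ft_force: [1.2, 0.2, -0.6]
width: 88.0
```

>>> send_rows(commands=[{"translation": [0.05, 0.1, 0.0], "twist": [0, 0, -0.047]}, {"translation": [0.1, 0.2, 0.0], "twist": [0, 0, -0.094]}, {"translation": [0.15, 0.3, 0.0], "twist": [0, 0, -0.141]}, {"translation": [0.2, 0.4, 0.0], "twist": [0, 0, -0.188]}, {"translation": [0.25, 0.5, 0.0], "twist": [0, 0, -0.235]}, {"translation": [0.3, 0.6, 0.0], "twist": [0, 0, -0.282]}, {"translation": [0.35, 0.7, 0.0], "twist": [0, 0, -0.329]}, {"translation": [0.4, 0.8, 0.0], "twist": [0, 0, -0.376]}, {"translation": [0.45, 0.9, 0.0], "twist": [0, 0, -0.423]}, {"translation": [0.5, 1.0, 0.0], "twist": [0, 0, -0.47]}])

```text
t: 7.15
ee_pos: [555.6, 97.9, 404.5]
orientation: [3.09, 0.566, -0.0]
ft_force: [1.3, -0.2, 0.2]
width: 87.8
```

```bash
python3 - <<'E'
from workcell import ctrl
import cv2,pickle
r=ctrl.get_image("wrist");pickle.dump(r,open("w2.pkl","wb"))
cv2.imwrite("pics/w2.png",r["img"][:,:,::-1])
o=ctrl.get_obs();print(o["t"],o["qpos"],o["ee_pos"],o["orientation"])
E
```

```text
7.2 [1.54807301e-01 3.35465339e-01 1.76480605e+00 5.39962398e-04
 1.04052499e+00 1.36390659e+00] [556.24026753  98.90880625 404.66572548] [-3.08999681e+00 -5.64558684e-01 -1.26923544e-03]
```

View pics/w2.png

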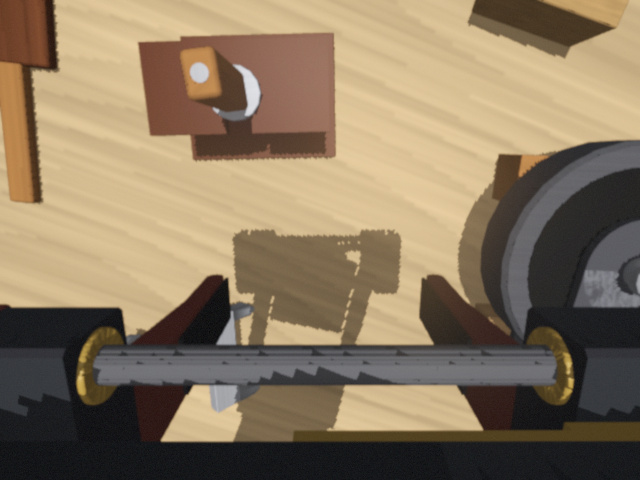

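The wrist view shows the handle top dot at (200,73), the collar centre at about (236,93), base corners at (334,33), (336,157) and (193,158), and the bridge's near edge from (150,135) to (327,132).

```bash
python3 - <<'E'
from h import *
c=pickle.load(open("w2.pkl","rb"))
u=lambda p,z:unproj("",p,z,c)[:,:2].round(1)
print("top",u([(200,73)],186),"collar",u([(236,93)],115))
b=u([(334,33),(336,157),(193,158)],4);print("base",b.tolist())
e=u([(139,43),(150,135),(327,132)],110);print("bridge",e.tolist())
ang=lambda a,b:np.degrees(np.arctan2(*(a-b)[::-1])).round(1)
print(ang(b[0],b[1]),ang(b[2],b[1])-90,ang(e[0],e[1]),ang(e[1],e[2])-90)
# stand origin guess overlay
psi=np.radians(20.5)
# caster from w1
c=pickle.load(open("w1.pkl","rb"))
pl=u([(328,97),(474,241)],120);print("plate",pl.tolist(),ang(pl[0],pl[1])-90,pl.mean(0))
print("axle",u([(575,8)],129))
g=cv2.cvtColor(c["img"],cv2.COLOR_RGB2GRAY);m=(g>175).astype(np.uint8);m[:,:425]=0;m[140:]=0;m[:,548:]=0
n,l,st,_=cv2.connectedComponentsWithStats(m);i=1+np.argmax(st[1:,4]);yy,xx=np.where(l==i);print(st[i])
W=unproj("",np.c_[xx,yy],114,c)[:,:2];R=cv2.minAreaRect(W.astype(np.float32));print(R)
E
```

```text
top [[630.2 191. ]] collar [[630.8 189.8]]
base [[716.4, 149.6], [614.2, 108.0], [563.3, 239.3]]
bridge [[637.9, 260.4], [583.4, 239.0], [629.2, 123.9]]
22.1 21.200000000000003 21.4 21.700000000000003
plate [[456.3, -115.8], [502.2, -252.4]] 18.599999999999994 [ 479.25 -184.1 ]
axle [[ 610.9 -143.8]]
[ 437    7  110  119 4620]
((558.5053100585938, -151.38323974609375), (59.36397933959961, 53.5809326171875), 18.113256454467773)
```

>>> send_rows(commands=[{"translation": [0.09, 0.067, 0.0], "twist": [-0.032, 0.081, 0.003]}, {"translation": [0.18, 0.134, 0.0], "twist": [-0.064, 0.162, 0.006]}, {"translation": [0.27, 0.2, 0.0], "twist": [-0.096, 0.243, 0.01]}, {"translation": [0.36, 0.267, 0.0], "twist": [-0.128, 0.324, 0.013]}, {"translation": [0.45, 0.334, 0.0], "twist": [-0.16, 0.405, 0.016]}, {"translation": [0.54, 0.4, 0.0], "twist": [-0.193, 0.487, 0.019]}, {"translation": [0.63, 0.467, 0.0], "twist": [-0.225, 0.568, 0.022]}, {"translation": [0.72, 0.534, 0.0], "twist": [-0.257, 0.649, 0.026]}, {"translation": [0.8, 0.6, 0.0], "twist": [-0.289, 0.73, 0.029]}, {"translation": [0.89, 0.668, 0.0], "twist": [-0.321, 0.811, 0.032]}])

```text
t: 8.2
ee_pos: [644.6, 164.3, 404.4]
orientation: [2.933, 0.564, -0.653]
ft_force: [0.1, -0.5, 0.1]
width: 87.7
```

>>> send_rows(commands=[{"translation": [0.1, 0.075, -0.02], "twist": [0, 0, 0]}, {"translation": [0.2, 0.15, -0.05], "twist": [0, 0, 0]}, {"translation": [0.3, 0.22, -0.08], "twist": [0, 0, 0]}, {"translation": [0.4, 0.3, -0.1], "twist": [0, 0, 0]}, {"translation": [0.5, 0.37, -0.13], "twist": [0, 0, 0]}, {"translation": [0.6, 0.45, -0.16], "twist": [0, 0, 0]}, {"translation": [0.7, 0.52, -0.19], "twist": [0, 0, 0]}, {"translation": [0.8, 0.6, -0.22], "twist": [0, 0, 0]}, {"translation": [0.89, 0.668, -0.25], "twist": [0, 0, 0]}, {"translation": [0.89, 0.668, -0.25], "twist": [0, 0, 0]}])

```text
t: 9.2
ee_pos: [734.1, 231.7, 378.5]
orientation: [2.934, 0.564, -0.649]
ft_force: [0.0, -0.5, -0.2]
width: 88.1
```

```bash
python3 - <<'E'
from workcell import ctrl
from scipy.spatial.transform import Rotation as R
import numpy as np
o=ctrl.get_obs();M=R.from_rotvec(o["orientation"]).as_matrix();print(M.round(3),o["qpos"].round(2))
g=o["ee_pos"]+263*M[:,2];print(g, "tgt 630.5 190.4 141")
E
```

```text
[[ 0.842  0.371 -0.391]
 [ 0.336 -0.929 -0.159]
 [-0.422  0.002 -0.906]] [ 0.3   0.76  1.13 -0.04  1.68  1.49]
[631.11000029 190.01471714 140.11618473] tgt 630.5 190.4 141
```

Pose is right; advance 100 mm along the tool axis, then close.

>>> send_rows(commands=[{"translation": [-0.04, -0.016, -0.09], "twist": [0, 0, 0]}, {"translation": [-0.08, -0.032, -0.18], "twist": [0, 0, 0]}, {"translation": [-0.12, -0.048, -0.27], "twist": [0, 0, 0]}, {"translation": [-0.16, -0.064, -0.36], "twist": [0, 0, 0]}, {"translation": [-0.2, -0.08, -0.45], "twist": [0, 0, 0]}, {"translation": [-0.24, -0.096, -0.54], "twist": [0, 0, 0]}, {"translation": [-0.28, -0.112, -0.63], "twist": [0, 0, 0]}, {"translation": [-0.32, -0.128, -0.72], "twist": [0, 0, 0]}, {"translation": [-0.36, -0.143, -0.81], "twist": [0, 0, 0]}, {"translation": [-0.395, -0.158, -0.9], "twist": [0, 0, 0]}])

```text
t: 10.2
ee_pos: [693.6, 215.0, 288.9]
orientation: [2.934, 0.563, -0.649]
ft_force: [-0.1, 0.4, -0.7]
width: 87.8
```

>>> send_rows(commands=[{"translation": [0, 0, 0], "twist": [0, 0, 0]}, {"translation": [0, 0, 0], "twist": [0, 0, 0]}, {"translation": [0, 0, 0], "twist": [0, 0, 0]}, {"translation": [0, 0, 0], "twist": [0, 0, 0]}, {"translation": [0, 0, 0], "twist": [0, 0, 0]}, {"translation": [0, 0, 0], "twist": [0, 0, 0]}, {"translation": [0, 0, 0], "twist": [0, 0, 0]}, {"translation": [0, 0, 0], "twist": [0, 0, 0]}, {"translation": [0, 0, 0], "twist": [0, 0, 0]}, {"translation": [0, 0, 0], "twist": [0, 0, 0]}], grip=1)

```text
t: 11.2
ee_pos: [693.9, 215.2, 289.6]
orientation: [2.935, 0.563, -0.649]
ft_force: [-0.1, 1.2, 0.5]
width: 17.9
```

>>> send_rows(commands=[{"translation": [0, 0, 0.03], "twist": [0, 0, 0]}, {"translation": [0, 0, 0.06], "twist": [0, 0, 0]}, {"translation": [0, 0, 0.09], "twist": [0, 0, 0]}, {"translation": [-0.093, -0.037, 0.1], "twist": [0, 0, 0]}, {"translation": [-0.23, -0.091, 0.1], "twist": [0, 0, 0]}, {"translation": [-0.37, -0.146, 0.1], "twist": [0, 0, 0]}, {"translation": [-0.51, -0.202, 0.1], "twist": [0, 0, 0]}, {"translation": [-0.65, -0.257, 0.1], "twist": [0, 0, 0]}, {"translation": [-0.79, -0.313, 0.1], "twist": [0, 0, 0]}, {"translation": [-0.93, -0.368, 0.1], "twist": [0, 0, 0]}])

```text
t: 12.2
ee_pos: [599.6, 177.8, 299.8]
orientation: [2.934, 0.563, -0.65]
ft_force: [0.0, -0.1, -2.5]
width: 18.3
```

```bash
python3 - <<'E'
from workcell import ctrl
import cv2,pickle
from h import *
o=ctrl.get_obs();print(o["t"],o["ee_pos"],o["orientation"],o["ft_force"])
s=ctrl.get_image("scene");cv2.imwrite("pics/s3.png",cv2.convertScaleAbs(crop(s["img"][:,:,::-1],270,170,160,120,5,20),alpha=1.7))
E
```

```text
12.2 [599.62690334 177.76816464 299.84199525] [ 2.93418285  0.56276957 -0.64968305] [ 0.03991746 -0.0751414  -2.49790973]
```

View pics/s3.png

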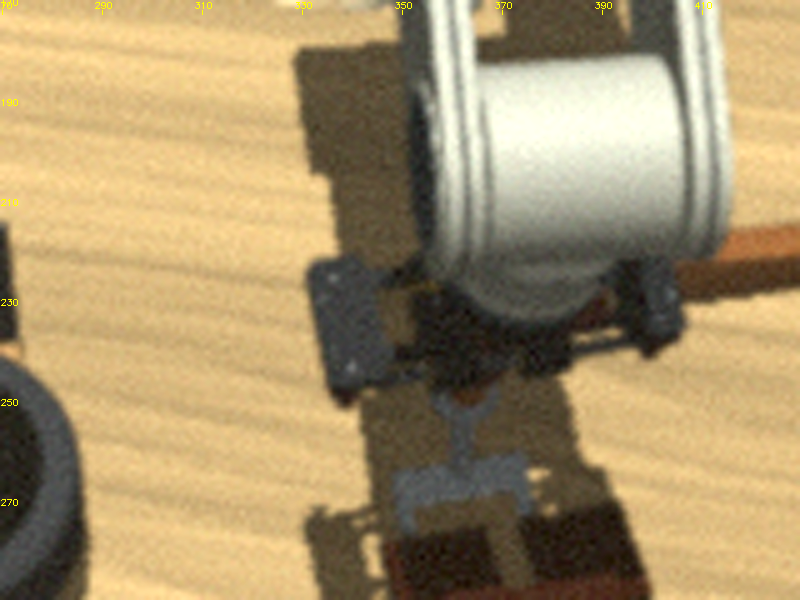

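The fork is out of the stand and held by the handle, with its blade pointing away from the robot at about (362,266).

```bash
cat >> h.py <<'E'
from scipy.spatial.transform import Rotation as Rn
PSI=.377;CY=.318;AX=np.array([619.2,-138.2,0])
R0=Rn.from_rotvec([2.934,.563,-.649]);P0=np.array([693.9,215.2,289.2])   # TCP at grasp
F0=np.array([630.5,190.4,110.]);Rf0=Rn.from_euler('z',PSI)
RfT=R0.inv()*Rf0; pfT=R0.inv().apply(F0-P0)      # fork in TCP
MO=np.array([10.7,0,-71.])
def fork(p,rv): R=Rn.from_rotvec(rv);Rf=R*RfT;o=p+R.apply(pfT);return o,Rf,o+Rf.apply(MO)
def tcp_for(mouth,lean=40,yaw=CY):
    Rf=Rn.from_euler('z',yaw)*Rn.from_euler('y',-lean,degrees=True);R=Rf*RfT.inv()
    return mouth-Rf.apply(MO)-R.apply(pfT),R
def cas(x,y,z): return AX+Rn.from_euler('z',CY).apply([x,y,z])
E
python3 - <<'E'
from h import *
p,R=tcp_for(cas(-103.5,6.5,140));Rc=Rn.from_rotvec([2.934,.563,-.65])
print(p.round(1),R.as_rotvec().round(3)); d=R*Rc.inv();print("delta",(p-[599.6,177.8,299.8]).round(1),"rot",d.as_rotvec().round(3))
print(R.apply([0,0,1]))
E
```

```text
[ 407.9 -201.2  368.5] [-3.039 -0.489 -0.402]
delta [-191.7 -379.    68.7] rot [ 0.238 -0.657 -0.057]
[ 0.24738568  0.07747948 -0.9658143 ]
```

>>> send_rows(commands=[{"translation": [-0.048, -0.05, 0.1], "twist": [0.012, -0.033, -0.003]}, {"translation": [-0.096, -0.12, 0.2], "twist": [0.024, -0.066, -0.006]}, {"translation": [-0.144, -0.22, 0.3], "twist": [0.036, -0.098, -0.008]}, {"translation": [-0.192, -0.33, 0.4], "twist": [0.048, -0.131, -0.011]}, {"translation": [-0.24, -0.44, 0.5], "twist": [0.06, -0.164, -0.014]}, {"translation": [-0.288, -0.55, 0.6], "twist": [0.071, -0.197, -0.017]}, {"translation": [-0.336, -0.65, 0.7], "twist": [0.083, -0.23, -0.02]}, {"translation": [-0.384, -0.75, 0.75], "twist": [0.095, -0.262, -0.022]}, {"translation": [-0.432, -0.85, 0.8], "twist": [0.107, -0.295, -0.025]}, {"translation": [-0.48, -0.95, 0.8], "twist": [0.119, -0.328, -0.028]}])

```text
t: 13.25
ee_pos: [552.6, 82.5, 380.3]
orientation: [3.012, 0.554, -0.391]
ft_force: [-0.5, -0.3, -3.6]
width: 18.2
```

>>> send_rows(commands=[{"translation": [-0.048, -0.095, 0], "twist": [0.012, -0.033, -0.003]}, {"translation": [-0.096, -0.19, 0], "twist": [0.024, -0.066, -0.006]}, {"translation": [-0.144, -0.285, 0], "twist": [0.036, -0.098, -0.008]}, {"translation": [-0.192, -0.38, 0], "twist": [0.048, -0.131, -0.011]}, {"translation": [-0.24, -0.475, 0], "twist": [0.06, -0.164, -0.014]}, {"translation": [-0.288, -0.57, 0], "twist": [0.071, -0.197, -0.017]}, {"translation": [-0.336, -0.665, 0], "twist": [0.083, -0.23, -0.02]}, {"translation": [-0.384, -0.76, 0], "twist": [0.095, -0.262, -0.022]}, {"translation": [-0.432, -0.855, 0], "twist": [0.107, -0.295, -0.025]}, {"translation": [-0.48, -0.95, 0], "twist": [0.119, -0.328, -0.028]}])

```text
t: 14.25
ee_pos: [504.5, -12.5, 379.7]
orientation: [3.068, 0.541, -0.13]
ft_force: [0.4, -0.6, -1.8]
width: 17.7
```

>>> send_rows(commands=[{"translation": [-0.048, -0.095, 0], "twist": [0.012, -0.033, -0.003]}, {"translation": [-0.096, -0.19, 0], "twist": [0.024, -0.066, -0.006]}, {"translation": [-0.144, -0.285, 0], "twist": [0.036, -0.098, -0.008]}, {"translation": [-0.192, -0.38, 0], "twist": [0.048, -0.131, -0.011]}, {"translation": [-0.24, -0.475, 0], "twist": [0.06, -0.164, -0.014]}, {"translation": [-0.288, -0.57, 0], "twist": [0.071, -0.197, -0.017]}, {"translation": [-0.336, -0.665, 0], "twist": [0.083, -0.23, -0.02]}, {"translation": [-0.384, -0.76, 0], "twist": [0.095, -0.262, -0.022]}, {"translation": [-0.432, -0.855, 0], "twist": [0.107, -0.295, -0.025]}, {"translation": [-0.48, -0.95, 0], "twist": [0.119, -0.328, -0.028]}])

```text
t: 15.25
ee_pos: [456.4, -107.5, 379.7]
orientation: [-3.087, -0.521, -0.139]
ft_force: [-0.0, -0.2, -1.9]
width: 17.5
```

>>> send_rows(commands=[{"translation": [-0.048, -0.095, 0], "twist": [0.012, -0.033, -0.003]}, {"translation": [-0.096, -0.19, 0], "twist": [0.024, -0.066, -0.006]}, {"translation": [-0.144, -0.285, 0], "twist": [0.036, -0.098, -0.008]}, {"translation": [-0.192, -0.38, 0], "twist": [0.048, -0.131, -0.011]}, {"translation": [-0.24, -0.475, 0], "twist": [0.06, -0.164, -0.014]}, {"translation": [-0.288, -0.57, 0], "twist": [0.071, -0.197, -0.017]}, {"translation": [-0.336, -0.665, 0], "twist": [0.083, -0.23, -0.02]}, {"translation": [-0.384, -0.76, 0], "twist": [0.095, -0.262, -0.022]}, {"translation": [-0.432, -0.855, 0], "twist": [0.107, -0.295, -0.025]}, {"translation": [-0.48, -0.95, 0], "twist": [0.119, -0.328, -0.028]}])

```text
t: 16.25
ee_pos: [408.3, -202.4, 379.7]
orientation: [-3.039, -0.49, -0.402]
ft_force: [0.1, -0.3, -3.1]
width: 17.7
```

```bash
python3 - <<'E'
from workcell import ctrl
from h import *
r=ctrl.get_image("wrist");pickle.dump(r,open("w4.pkl","wb"))
cv2.imwrite("pics/w4.png",r["img"][:,:,::-1])
o=ctrl.get_obs();print(o["t"],o["qpos"].round(2),o["ee_pos"].round(1),o["orientation"].round(3),fork(o["ee_pos"],o["orientation"])[2])
E
```

```text
16.3 [-0.54  0.18  2.06  0.29  0.74  0.51] [ 408.  -203.2  379.7] [-3.039 -0.489 -0.404] [ 519.19868816 -166.45145217  151.27437343]
```

View pics/w4.png

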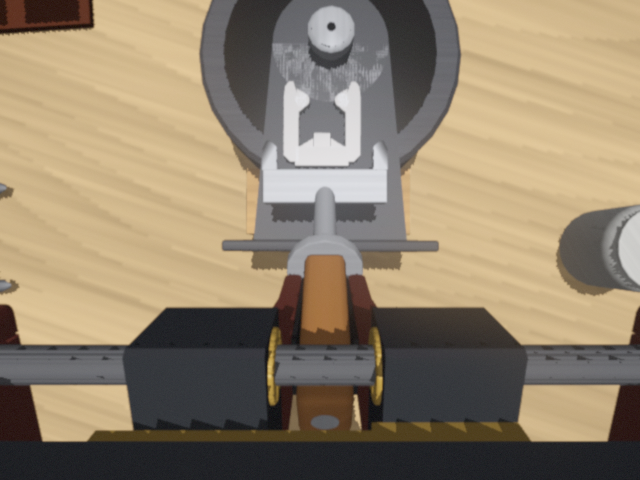

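The fork hovers behind the clip: blade ends at x≈263 and 387, prong tips at y≈143, clip spanning x≈284–361 and y≈82–164, axle top at (331,27). Next I'll compare the predicted geometry with this.

```bash
python3 - <<'E'
from h import *
from workcell import ctrl
c=pickle.load(open("w4.pkl","rb"));o=ctrl.get_obs()
_,Rf,m=fork(o["ee_pos"],o["orientation"])
bl=Rf*Rn.from_euler('y',40,degrees=True)  # blade frame: x along blade
B=lambda x,y,z:m+bl.apply([x,y,z])
for n,q in dict(rearL=(-20,37,5),rearR=(-20,-37,5),tipL=(17,37,5),tipR=(17,-37,5),mouthtopL=(0,29,5),mouthtopR=(0,-29,5)).items(): print(n,proj("",B(*q),c)[0].round(0))
print("blade axes",bl.as_matrix().round(3)[:,0])
print("axle",unproj("",[(331,27)],129,c).round(1), "pred px",proj("",AX+[0,0,129],c).round(0))
g=cv2.cvtColor(c["img"],cv2.COLOR_RGB2GRAY)
print(g[100,275:370:3],g[60:170:4,290])
p=unproj("",[(284.5,100),(360.5,100),(285,140),(360.5,140),(290,82),(354,82),(322,165)],114,c)
L=Rn.from_euler('z',-CY).apply(p-AX);print(L.round(1))
E
```

```text
rearL [261. 204.]
rearR [387. 204.]
tipL [261. 141.]
tipR [387. 142.]
mouthtopL [275. 170.]
mouthtopR [373. 170.]
blade axes [0.95  0.313 0.001]
axle [[ 616.6 -139.1  129. ]] pred px [[331.  23.]]
[118 118 117 203 217 216 216 225 222 224 224 207 120 122 126 126 129 136
 141 155 203 223 227 225 225 218 217 217 210 121 118 117] [141 147 133 124 120 146 213 214 216 215 216 217 217 218 219 219 220 220
 220 222 221 223 223 224 224 212 126 146]
[[-45.7  32.3 114. ]
 [-45.5 -21.2 114. ]
 [-73.9  31.8 114. ]
 [-73.8 -21.2 114. ]
 [-33.   28.4 114. ]
 [-32.8 -16.6 114. ]
 [-91.5   5.8 114. ]]
```

>>> send_rows(commands=[{"translation": [0, 0, -0.05], "twist": [0, 0, 0]}, {"translation": [-0.004, 0.011, -0.1], "twist": [0, 0, 0]}, {"translation": [-0.004, 0.011, -0.15], "twist": [0, 0, 0]}, {"translation": [-0.004, 0.011, -0.2], "twist": [0, 0, 0]}, {"translation": [-0.004, 0.011, -0.24], "twist": [0, 0, 0]}, {"translation": [-0.004, 0.011, -0.28], "twist": [0, 0, 0]}, {"translation": [-0.004, 0.011, -0.31], "twist": [0, 0, 0]}, {"translation": [-0.004, 0.011, -0.34], "twist": [0, 0, 0]}, {"translation": [-0.004, 0.011, -0.365], "twist": [0, 0, 0]}, {"translation": [-0.004, 0.011, -0.365], "twist": [0, 0, 0]}])

```text
t: 17.3
ee_pos: [408.4, -200.6, 342.9]
orientation: [-3.038, -0.489, -0.4]
ft_force: [0.3, 0.3, -3.1]
width: 18.0
```

>>> send_rows(commands=[{"translation": [0.04, 0.005, 0], "twist": [0, 0, 0]}, {"translation": [0.08, 0.01, 0], "twist": [0, 0, 0]}, {"translation": [0.12, 0.015, 0], "twist": [0, 0, 0]}, {"translation": [0.16, 0.02, 0], "twist": [0, 0, 0]}, {"translation": [0.2, 0.025, 0], "twist": [0, 0, 0]}, {"translation": [0.24, 0.03, 0], "twist": [0, 0, 0]}, {"translation": [0.28, 0.035, 0], "twist": [0, 0, 0]}, {"translation": [0.32, 0.04, 0], "twist": [0, 0, 0]}, {"translation": [0.364, 0.046, 0], "twist": [0, 0, 0]}, {"translation": [0.364, 0.046, 0], "twist": [0, 0, 0]}])

```text
t: 18.3
ee_pos: [445.5, -196.0, 343.2]
orientation: [-3.038, -0.49, -0.401]
ft_force: [0.1, 0.1, -3.0]
width: 17.9
```

```bash
python3 - <<'E'
from workcell import ctrl
from h import *
r=ctrl.get_image("wrist");pickle.dump(r,open("w5.pkl","wb"))
cv2.imwrite("pics/w5.png",crop(r["img"][:,:,::-1],230,0,190,230,2.6,20))
o=ctrl.get_obs();m=fork(o["ee_pos"],o["orientation"])[2];print(o["t"],o["ft_force"],m,Rn.from_euler('z',-CY).apply(m-AX))
E
```

```text
18.35 [ 0.13463475  0.75052309 -2.8816058 ] [ 555.9655866  -159.00998774  114.58939046] [-6.65706137e+01  4.71339449e-03  1.14589390e+02]
```

View pics/w5.png

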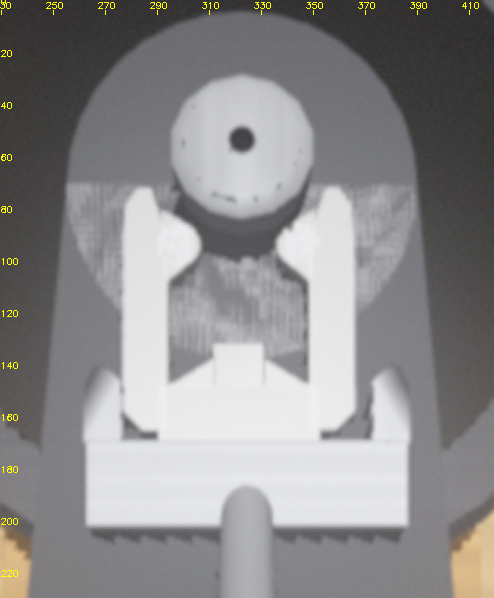

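The clip sits square in the fork, seated on the mouth and centred on the axle (clip centre x≈322, axle at (322,53)). Push straight on.

>>> send_rows(commands=[{"translation": [0.025, 0.008, 0], "twist": [0, 0, 0]}, {"translation": [0.05, 0.016, 0], "twist": [0, 0, 0]}, {"translation": [0.075, 0.025, 0], "twist": [0, 0, 0]}, {"translation": [0.1, 0.033, 0], "twist": [0, 0, 0]}, {"translation": [0.125, 0.041, 0], "twist": [0, 0, 0]}, {"translation": [0.15, 0.05, 0], "twist": [0, 0, 0]}, {"translation": [0.17, 0.056, 0], "twist": [0, 0, 0]}, {"translation": [0.19, 0.063, 0], "twist": [0, 0, 0]}, {"translation": [0.21, 0.07, 0], "twist": [0, 0, 0]}, {"translation": [0.21, 0.07, 0], "twist": [0, 0, 0]}])

```text
t: 19.35
ee_pos: [466.1, -189.0, 343.2]
orientation: [-3.038, -0.489, -0.401]
ft_force: [-0.8, -0.3, -3.3]
width: 18.0
```

```bash
python3 - <<'E'
from workcell import ctrl
from h import *
r=ctrl.get_image("wrist");pickle.dump(r,open("w6.pkl","wb"))
cv2.imwrite("pics/w6.png",crop(r["img"][:,:,::-1],230,0,190,230,2.6,20))
o=ctrl.get_obs();m=fork(o["ee_pos"],o["orientation"])[2];print(o["t"],o["ft_force"],Rn.from_euler('z',-CY).apply(m-AX))
E
```

```text
19.4 [-0.42674753 -1.20606751 -3.03264447] [-44.49986187   0.13219268 114.60935622]
```

View pics/w6.png

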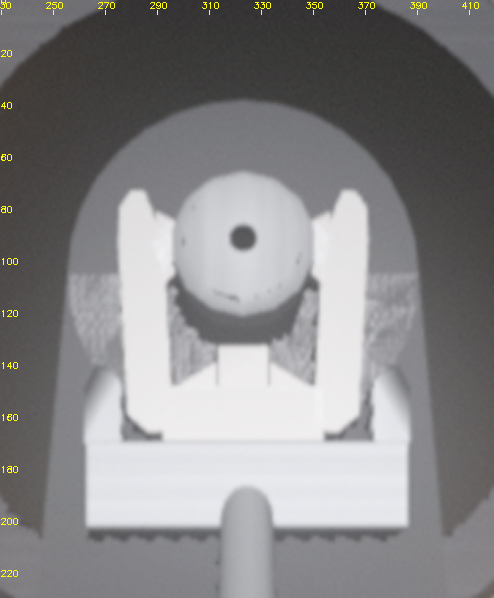

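The clip is straddling the groove with its arms sprung, still a few mm short of home. Push on gently.

>>> send_rows(commands=[{"translation": [0.01, 0.003, 0], "twist": [0, 0, 0]}, {"translation": [0.02, 0.006, 0], "twist": [0, 0, 0]}, {"translation": [0.03, 0.01, 0], "twist": [0, 0, 0]}, {"translation": [0.035, 0.012, 0], "twist": [0, 0, 0]}, {"translation": [0.04, 0.013, 0], "twist": [0, 0, 0]}, {"translation": [0.045, 0.015, 0], "twist": [0, 0, 0]}, {"translation": [0.05, 0.016, 0], "twist": [0, 0, 0]}, {"translation": [0.055, 0.018, 0], "twist": [0, 0, 0]}, {"translation": [0.06, 0.02, 0], "twist": [0, 0, 0]}, {"translation": [0.06, 0.02, 0], "twist": [0, 0, 0]}])

```text
t: 20.4
ee_pos: [471.9, -187.0, 343.1]
orientation: [-3.038, -0.49, -0.401]
ft_force: [-0.6, -0.5, -2.2]
width: 18.0
```

```bash
python3 - <<'E'
from workcell import ctrl
from h import *
r=ctrl.get_image("wrist");pickle.dump(r,open("w7.pkl","wb"))
o=ctrl.get_obs();m=fork(o["ee_pos"],o["orientation"])[2];print(o["t"],o["ft_force"],Rn.from_euler('z',-CY).apply(m-AX))
g=cv2.cvtColor(r["img"],cv2.COLOR_RGB2GRAY)
for y in(90,120,140): print(y,[int(v) for v in g[y,265:385:3]])
print([int(v) for v in g[60:200:3,283]],[int(v) for v in g[100:200:2,322]])
E
```

```text
20.45 [ 0.82613935  0.0142406  -2.66326451] [-38.39480329   0.22610205 114.55529805]
90 [130, 129, 131, 132, 133, 222, 226, 227, 227, 228, 235, 235, 187, 181, 199, 208, 208, 207, 210, 212, 214, 211, 208, 207, 203, 203, 195, 205, 236, 231, 228, 228, 228, 227, 212, 134, 132, 133, 131, 131]
120 [165, 171, 175, 182, 172, 230, 231, 232, 231, 231, 222, 165, 150, 182, 193, 204, 205, 207, 210, 213, 213, 212, 208, 207, 190, 194, 186, 136, 126, 231, 233, 232, 232, 232, 224, 179, 171, 170, 157, 151]
140 [141, 140, 151, 153, 143, 232, 234, 234, 234, 235, 225, 177, 177, 165, 131, 178, 203, 227, 204, 169, 231, 212, 225, 212, 164, 158, 171, 179, 136, 236, 236, 235, 236, 235, 228, 174, 172, 157, 146, 137]
[81, 120, 124, 126, 131, 201, 224, 225, 226, 226, 226, 227, 227, 228, 228, 229, 230, 230, 230, 230, 231, 232, 232, 233, 233, 233, 233, 234, 234, 235, 235, 235, 236, 236, 213, 116, 148, 226, 229, 227, 228, 231, 230, 228, 231, 231, 230] [98, 97, 97, 125, 206, 219, 218, 217, 215, 214, 213, 213, 203, 193, 193, 181, 135, 114, 129, 143, 169, 233, 238, 239, 238, 236, 236, 238, 238, 238, 238, 239, 239, 239, 236, 224, 232, 231, 229, 230, 230, 232, 234, 223, 185, 179, 180, 179, 179, 179]
```

>>> send_rows(commands=[{"translation": [0.005, 0.002, 0], "twist": [0, 0, 0]}, {"translation": [0.01, 0.003, 0], "twist": [0, 0, 0]}, {"translation": [0.015, 0.005, 0], "twist": [0, 0, 0]}, {"translation": [0.02, 0.006, 0], "twist": [0, 0, 0]}, {"translation": [0.02, 0.006, 0], "twist": [0, 0, 0]}, {"translation": [0.02, 0.006, 0], "twist": [0, 0, 0]}, {"translation": [0.02, 0.006, 0], "twist": [0, 0, 0]}, {"translation": [0.02, 0.006, 0], "twist": [0, 0, 0]}, {"translation": [0.02, 0.006, 0], "twist": [0, 0, 0]}, {"translation": [0.02, 0.006, 0], "twist": [0, 0, 0]}])

```text
t: 21.45
ee_pos: [473.2, -186.5, 342.8]
orientation: [-3.038, -0.49, -0.397]
ft_force: [-6.8, -2.4, -0.4]
width: 18.4
```

```bash
python3 - <<'E'
from workcell import ctrl
from h import *
r=ctrl.get_image("wrist");pickle.dump(r,open("w8.pkl","wb"))
o=ctrl.get_obs();m=fork(o["ee_pos"],o["orientation"])[2];print(o["t"],o["ft_force"],Rn.from_euler('z',-CY).apply(m-AX))
a=[crop(pickle.load(open(f"w{k}.pkl","rb"))["img"][:,:,::-1],245,40,155,170,2.55,20) for k in(7,8)]
cv2.imwrite("pics/w78.png",np.hstack(a))
E
```

```text
21.5 [-5.28932217 -2.86311204 -0.39314026] [-37.53068737   0.48667936 113.98935906]
```

View pics/w78.png

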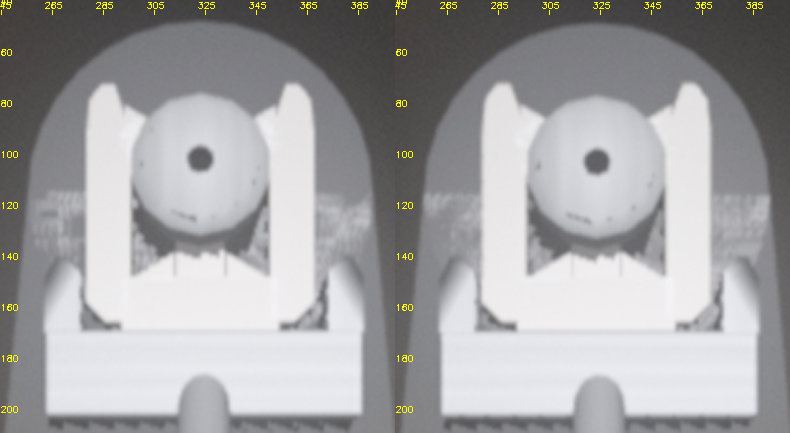

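```bash
python3 - <<'E'
from h import *
for k,hole,t in((4,(331,27),82.2),(6,(323,90.5),73),(7,(323,101.5),72),(8,(323.5,102.5),72)):
    c=pickle.load(open(f"w{k}.pkl","rb"))
    a=unproj("",[hole],129,c)
    b=unproj("",[(285,t)],114,c);e=unproj("",[(322,168.5)],114,c)
    L=lambda p:Rn.from_euler('z',-CY).apply(p-AX)[0,0].round(1)
    print(k,"axle",L(a),"tip-23.5:",L(b)-23.5,"back+36:",L(e)+36)
E
```

```text
4 axle -2.7 tip-23.5: -56.6 back+36: -57.900000000000006
6 axle -1.8 tip-23.5: -8.4 back+36: -6.799999999999997
7 axle -1.9 tip-23.5: -1.6000000000000014 back+36: -0.7000000000000028
8 axle -1.8 tip-23.5: -1.1000000000000014 back+36: 0.10000000000000142
```

The clip reads home, with its bore on the axle within about 1 mm, the arms relaxed and a firm stop at about 7 N. Back out and lift.

>>> send_rows(commands=[{"translation": [-0.04, -0.013, 0], "twist": [0, 0, 0]}, {"translation": [-0.08, -0.026, 0], "twist": [0, 0, 0]}, {"translation": [-0.13, -0.043, 0], "twist": [0, 0, 0]}, {"translation": [-0.18, -0.06, 0], "twist": [0, 0, 0]}, {"translation": [-0.24, -0.08, 0], "twist": [0, 0, 0]}, {"translation": [-0.24, -0.08, 0.1], "twist": [0, 0, 0]}, {"translation": [-0.24, -0.08, 0.2], "twist": [0, 0, 0]}, {"translation": [-0.24, -0.08, 0.3], "twist": [0, 0, 0]}, {"translation": [-0.24, -0.08, 0.4], "twist": [0, 0, 0]}, {"translation": [-0.24, -0.08, 0.5], "twist": [0, 0, 0]}])

```text
t: 22.5
ee_pos: [450.1, -194.4, 394.5]
orientation: [-3.039, -0.49, -0.402]
ft_force: [0.4, -0.1, -2.4]
width: 18.0
```

```bash
python3 - <<'E'
from workcell import ctrl
from h import *
r=ctrl.get_image("wrist");pickle.dump(r,open("w9.pkl","wb"))
o=ctrl.get_obs();print(o["t"],o["ee_pos"],o["orientation"],o["ft_force"])
g=cv2.cvtColor(r["img"],cv2.COLOR_RGB2GRAY)
# blade edges: columns at mid blade row, rows at blade columns
print("row185",[ (i,int(g[185,i])) for i in list(range(255,272,2))+list(range(378,396,2))])
print("col268",[(i,int(g[i,268])) for i in range(134,212,3)])
print("clip rows",[(i,int(g[i,300])) for i in range(60,180,4)])
w=pickle.load(open("w4.pkl","rb"));g4=cv2.cvtColor(w["img"],cv2.COLOR_RGB2GRAY)
print("w4 col268",[(i,int(g4[i,268])) for i in range(134,212,3)])
E
```

```text
22.55 [ 450.51096413 -194.60316873  395.88173084] [-3.0395855  -0.49027122 -0.40511246] [ 0.97899256 -0.18625844 -1.67069831]
row185 [(255, 96), (257, 98), (259, 104), (261, 127), (263, 191), (265, 222), (267, 223), (269, 223), (271, 223), (378, 227), (380, 227), (382, 227), (384, 227), (386, 199), (388, 109), (390, 103), (392, 104), (394, 109)]
col268 [(134, 130), (137, 129), (140, 121), (143, 131), (146, 149), (149, 166), (152, 184), (155, 201), (158, 215), (161, 220), (164, 221), (167, 222), (170, 219), (173, 221), (176, 219), (179, 221), (182, 221), (185, 223), (188, 221), (191, 222), (194, 225), (197, 222), (200, 218), (203, 126), (206, 129), (209, 129)]
clip rows [(60, 113), (64, 120), (68, 122), (72, 123), (76, 123), (80, 146), (84, 220), (88, 230), (92, 227), (96, 222), (100, 219), (104, 198), (108, 196), (112, 199), (116, 198), (120, 202), (124, 200), (128, 203), (132, 200), (136, 227), (140, 230), (144, 231), (148, 232), (152, 222), (156, 124), (160, 141), (164, 136), (168, 143), (172, 224), (176, 220)]
w4 col268 [(134, 124), (137, 124), (140, 119), (143, 131), (146, 147), (149, 164), (152, 183), (155, 198), (158, 212), (161, 216), (164, 217), (167, 217), (170, 213), (173, 216), (176, 214), (179, 216), (182, 218), (185, 218), (188, 217), (191, 216), (194, 219), (197, 217), (200, 214), (203, 114), (206, 130), (209, 131)]
```

>>> send_rows(commands=[{"translation": [0.037, 0.093, 0], "twist": [-0.012, 0.033, 0.003]}, {"translation": [0.074, 0.186, 0], "twist": [-0.024, 0.066, 0.006]}, {"translation": [0.111, 0.279, 0], "twist": [-0.036, 0.098, 0.008]}, {"translation": [0.149, 0.372, 0], "twist": [-0.048, 0.131, 0.011]}, {"translation": [0.186, 0.465, 0], "twist": [-0.06, 0.164, 0.014]}, {"translation": [0.223, 0.558, 0], "twist": [-0.071, 0.197, 0.017]}, {"translation": [0.26, 0.651, 0], "twist": [-0.083, 0.23, 0.02]}, {"translation": [0.298, 0.744, 0], "twist": [-0.095, 0.262, 0.022]}, {"translation": [0.335, 0.837, 0], "twist": [-0.107, 0.295, 0.025]}, {"translation": [0.372, 0.93, 0], "twist": [-0.119, 0.328, 0.028]}])

```text
t: 23.55
ee_pos: [487.3, -100.9, 393.4]
orientation: [-3.088, -0.521, -0.136]
ft_force: [0.1, 0.6, -3.7]
width: 18.0
```

>>> send_rows(commands=[{"translation": [0.037, 0.093, 0], "twist": [-0.012, 0.033, 0.003]}, {"translation": [0.074, 0.186, 0], "twist": [-0.024, 0.066, 0.006]}, {"translation": [0.111, 0.279, 0], "twist": [-0.036, 0.098, 0.008]}, {"translation": [0.149, 0.372, 0], "twist": [-0.048, 0.131, 0.011]}, {"translation": [0.186, 0.465, 0], "twist": [-0.06, 0.164, 0.014]}, {"translation": [0.223, 0.558, 0], "twist": [-0.071, 0.197, 0.017]}, {"translation": [0.26, 0.651, 0], "twist": [-0.083, 0.23, 0.02]}, {"translation": [0.298, 0.744, 0], "twist": [-0.095, 0.262, 0.022]}, {"translation": [0.335, 0.837, 0], "twist": [-0.107, 0.295, 0.025]}, {"translation": [0.372, 0.93, 0], "twist": [-0.119, 0.328, 0.028]}])

```text
t: 24.55
ee_pos: [524.6, -7.6, 393.2]
orientation: [3.068, 0.541, -0.134]
ft_force: [0.3, -0.8, -3.4]
width: 17.7
```

>>> send_rows(commands=[{"translation": [0.037, 0.093, 0], "twist": [-0.012, 0.033, 0.003]}, {"translation": [0.074, 0.186, 0], "twist": [-0.024, 0.066, 0.006]}, {"translation": [0.111, 0.279, 0], "twist": [-0.036, 0.098, 0.008]}, {"translation": [0.149, 0.372, 0], "twist": [-0.048, 0.131, 0.011]}, {"translation": [0.186, 0.465, 0], "twist": [-0.06, 0.164, 0.014]}, {"translation": [0.223, 0.558, 0], "twist": [-0.071, 0.197, 0.017]}, {"translation": [0.26, 0.651, 0], "twist": [-0.083, 0.23, 0.02]}, {"translation": [0.298, 0.744, 0], "twist": [-0.095, 0.262, 0.022]}, {"translation": [0.335, 0.837, 0], "twist": [-0.107, 0.295, 0.025]}, {"translation": [0.372, 0.93, 0], "twist": [-0.119, 0.328, 0.028]}])

```text
t: 25.55
ee_pos: [561.8, 85.4, 393.1]
orientation: [3.011, 0.554, -0.397]
ft_force: [-0.2, 0.2, -3.4]
width: 17.7
```

>>> send_rows(commands=[{"translation": [0.037, 0.093, -0.05], "twist": [-0.012, 0.033, 0.003]}, {"translation": [0.074, 0.186, -0.14], "twist": [-0.024, 0.066, 0.006]}, {"translation": [0.111, 0.279, -0.23], "twist": [-0.036, 0.098, 0.008]}, {"translation": [0.149, 0.372, -0.32], "twist": [-0.048, 0.131, 0.011]}, {"translation": [0.186, 0.465, -0.41], "twist": [-0.06, 0.164, 0.014]}, {"translation": [0.223, 0.558, -0.5], "twist": [-0.071, 0.197, 0.017]}, {"translation": [0.26, 0.651, -0.6], "twist": [-0.083, 0.23, 0.02]}, {"translation": [0.298, 0.744, -0.7], "twist": [-0.095, 0.262, 0.022]}, {"translation": [0.335, 0.837, -0.8], "twist": [-0.107, 0.295, 0.025]}, {"translation": [0.372, 0.93, -0.9], "twist": [-0.119, 0.328, 0.028]}])

```text
t: 26.55
ee_pos: [599.0, 178.4, 302.3]
orientation: [2.934, 0.563, -0.651]
ft_force: [0.7, 0.7, -3.2]
width: 17.7
```

```bash
python3 - <<'E'
from workcell import ctrl
from h import *
o=ctrl.get_obs();f,Rf,m=fork(o["ee_pos"],o["orientation"]);print(o["t"],o["ee_pos"],o["ft_force"],"rot err",(Rf0*Rf.inv()).as_rotvec().round(3))
print("fork",f,"err in stand frame",Rf0.inv().apply(f-F0).round(1))
c=ctrl.get_image("wrist");cv2.imwrite("pics/w10.png",c["img"][:,:,::-1])
E
```

```text
26.55 [599.02895973 178.383729   302.27007475] [ 0.68186988  0.73667529 -3.2139382 ] rot err [ 0.    -0.002  0.   ]
fork [535.33872753 153.54251178 123.17873422] err in stand frame [-102.     0.8   13.2]
```

>>> send_rows(commands=[{"translation": [0.095, 0.037, -0.01], "twist": [0, 0, 0]}, {"translation": [0.19, 0.073, -0.02], "twist": [0, 0, 0]}, {"translation": [0.285, 0.11, -0.03], "twist": [0, 0, 0]}, {"translation": [0.38, 0.146, -0.03], "twist": [0, 0, 0]}, {"translation": [0.475, 0.183, -0.03], "twist": [0, 0, 0]}, {"translation": [0.57, 0.22, -0.03], "twist": [0, 0, 0]}, {"translation": [0.665, 0.257, -0.03], "twist": [0, 0, 0]}, {"translation": [0.76, 0.294, -0.03], "twist": [0, 0, 0]}, {"translation": [0.855, 0.331, -0.03], "twist": [0, 0, 0]}, {"translation": [0.951, 0.368, -0.03], "twist": [0, 0, 0]}])

```text
t: 27.6
ee_pos: [694.6, 214.7, 300.1]
orientation: [2.934, 0.563, -0.65]
ft_force: [0.5, 0.0, -3.0]
width: 18.2
```

>>> send_rows(commands=[{"translation": [0, 0, -0.02], "twist": [0, 0, 0]}, {"translation": [0, 0, -0.04], "twist": [0, 0, 0]}, {"translation": [0, 0, -0.06], "twist": [0, 0, 0]}, {"translation": [0, 0, -0.075], "twist": [0, 0, 0]}, {"translation": [0, 0, -0.085], "twist": [0, 0, 0]}, {"translation": [0, 0, -0.09], "twist": [0, 0, 0]}, {"translation": [0, 0, -0.095], "twist": [0, 0, 0]}, {"translation": [0, 0, -0.1], "twist": [0, 0, 0]}, {"translation": [0, 0, -0.1], "twist": [0, 0, 0]}, {"translation": [0, 0, -0.1], "twist": [0, 0, 0]}])

```text
t: 28.6
ee_pos: [693.8, 214.4, 290.2]
orientation: [2.934, 0.563, -0.649]
ft_force: [0.7, -0.2, -3.2]
width: 17.9
```

```bash
python3 - <<'E'
from workcell import ctrl
from h import *
o=ctrl.get_obs();f,Rf,m=fork(o["ee_pos"],o["orientation"]);print(o["t"],o["ee_pos"],o["ft_force"],o["moment"])
print("err in stand frame",Rf0.inv().apply(f-F0).round(1))
E
```

```text
28.6 [693.8096218  214.38068972 290.20277772] [ 0.69136905 -0.21173903 -3.24209823] [ 0.12544346 -0.36999781  0.02617588]
err in stand frame [-0.4 -0.7  1. ]
```

>>> send_rows(commands=[{"translation": [0, 0, -0.003], "twist": [0, 0, 0]}, {"translation": [0, 0, -0.006], "twist": [0, 0, 0]}, {"translation": [0, 0, -0.009], "twist": [0, 0, 0]}, {"translation": [0, 0, -0.012], "twist": [0, 0, 0]}, {"translation": [0, 0, -0.015], "twist": [0, 0, 0]}, {"translation": [0, 0, -0.015], "twist": [0, 0, 0]}, {"translation": [0, 0, -0.015], "twist": [0, 0, 0]}, {"translation": [0, 0, -0.015], "twist": [0, 0, 0]}, {"translation": [0, 0, -0.015], "twist": [0, 0, 0]}, {"translation": [0, 0, -0.015], "twist": [0, 0, 0]}])

```text
t: 29.6
ee_pos: [693.8, 214.4, 289.6]
orientation: [2.934, 0.563, -0.649]
ft_force: [-0.9, -0.1, 5.2]
width: 17.5
```

Collar rests on the bridge. Open, then back off along the tool axis.

>>> send_rows(commands=[{"translation": [0, 0, 0.005], "twist": [0, 0, 0]}, {"translation": [0, 0, 0.005], "twist": [0, 0, 0]}, {"translation": [0, 0, 0.005], "twist": [0, 0, 0]}, {"translation": [0, 0, 0.005], "twist": [0, 0, 0]}, {"translation": [0, 0, 0.005], "twist": [0, 0, 0]}, {"translation": [0, 0, 0.005], "twist": [0, 0, 0]}, {"translation": [0, 0, 0.005], "twist": [0, 0, 0]}, {"translation": [0, 0, 0.005], "twist": [0, 0, 0]}, {"translation": [0, 0, 0.005], "twist": [0, 0, 0]}, {"translation": [0, 0, 0.005], "twist": [0, 0, 0]}], grip=-1)

```text
t: 30.6
ee_pos: [693.8, 214.4, 289.2]
orientation: [2.934, 0.563, -0.649]
ft_force: [0.2, 0.1, -0.2]
width: 87.5
```

>>> send_rows(commands=[{"translation": [0.03, 0.012, 0.07], "twist": [0, 0, 0]}, {"translation": [0.07, 0.028, 0.16], "twist": [0, 0, 0]}, {"translation": [0.11, 0.044, 0.25], "twist": [0, 0, 0]}, {"translation": [0.15, 0.06, 0.34], "twist": [0, 0, 0]}, {"translation": [0.19, 0.076, 0.44], "twist": [0, 0, 0]}, {"translation": [0.24, 0.096, 0.55], "twist": [0, 0, 0]}, {"translation": [0.28, 0.112, 0.65], "twist": [0, 0, 0]}, {"translation": [0.33, 0.132, 0.77], "twist": [0, 0, 0]}, {"translation": [0.38, 0.152, 0.88], "twist": [0, 0, 0]}, {"translation": [0.43, 0.172, 1.0], "twist": [0, 0, 0]}])

```text
t: 31.6
ee_pos: [737.2, 231.8, 390.1]
orientation: [2.934, 0.563, -0.649]
ft_force: [0.3, 0.2, 0.3]
width: 87.9
```

```bash
python3 - <<'E'
from workcell import ctrl
from h import *
o=ctrl.get_obs();print(o["t"],o["ee_pos"],o["ft_force"],o["width"])
f=lambda n,*a:cv2.convertScaleAbs(crop(ctrl.get_image(n)["img"][:,:,::-1],*a),alpha=1.7)
a=f("scene",205,205,90,110,4.4);b=f("scene",335,220,90,110,4.4)
cv2.imwrite("pics/end.png",np.hstack([a,b]))
r=ctrl.get_image("wrist");cv2.imwrite("pics/w11.png",r["img"][:,:,::-1])
E
```

```text
31.6 [737.19437838 231.75546707 390.11200461] [0.25255695 0.24667076 0.28804648] 87.85160210149121
```

View pics/end.png

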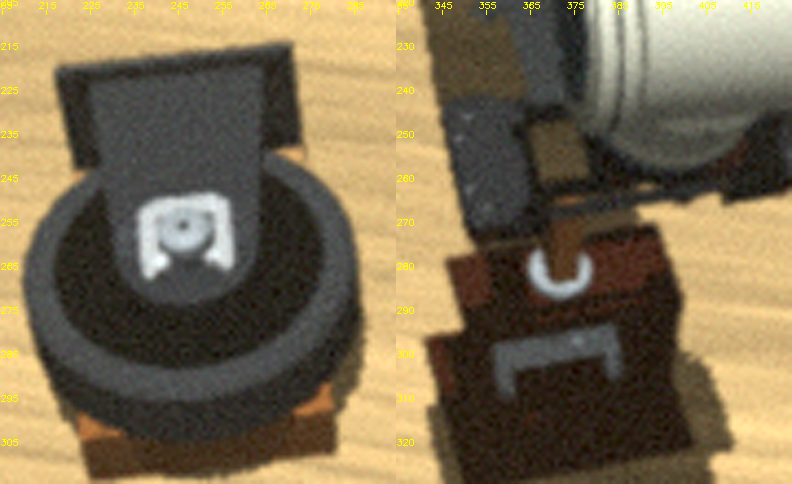

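The left crop shows the clip around the axle, with the axle at about (247,257). The right crop shows the fork upright in the stand, with the collar at about (372,280) on the bridge and the gripper clear above it.

```bash
python3 -c "
from workcell import ctrl
print(ctrl.close_job())"
```

```text
the job is handed in; nothing more can be done
None
```

The clip is home on the axle, the fork is back upright in its stand, and the job was handed in at about 31.7 s of the 56 s allowed.

- **What I did:** I drew the small fork out of the stand and leaned it 40°. With its mouth I pushed the clip along the leg until it snapped into the groove. Then I hung the fork back in the slot, let go and backed the gripper away.
- **Clip:** the wrist camera put the bore within about 1 mm of the axle from the arm tips. The back-edge reading gave nearly 2 mm, taken at the fork's mouth under push. The two arms looked parallel and relaxed. A further 2 mm of commanded push met a firm stop at about 7 N. The final scene picture shows the clip around the axle.
- **Fork:** the collar touched down on the bridge at about 5 N before I let go. In the last picture the fork hangs upright, with zero wrist force and the gripper fully open and clear.
- **Not checked:** I took no final close-up of the carton, tin and paddle. No move went near the carton or the tin. I have no direct reading of the clip's arm angles.

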